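Make up two players' kits and clear the dice drum

ROBOT

A 6-joint arm with a two-finger parallel gripper is mounted at the origin on the work surface. World frame = base frame: x ahead of the robot, y to its left, z up, the work surface at z = 0. Lengths are in m, angles in rad, forces in N, time in s.
With the tool pointing down it reaches from about 0.325 to 0.775 m from the base axis. Payload 9.3 kg.
Tool frame: the origin (TCP) lies on the centre line of the jaws, within the pads' length; the fingertips stand 8 mm ahead of it and the grasp point (between the pads) lies 11 mm behind it (manip.tcp_to_tips is the distance from the TCP to the fingertips, in m); z points along the fingers, y is the line along which they close (so a half turn about z gives the same grasp; the last joint's range is limited). The gripper opens to 85 mm and grips with 20 to 120 N. Pads are 22 mm wide; open, the fingers measure 114 mm over their backs; the gripper's body (76 mm by 85 mm) begins 54 mm behind the grasp point. The pads swing forward as they close: fully open they stand 13 mm farther back than shut.
Start: joints at [1.168, 0.259, 0.021, 1.334, 0, 1.418], TCP at [0.136, 0.533, 0.239] pointing down, gripper open.
Joint ranges: [-3.04, 3.04], [-0.91, 1.82], [-1.04, 1.36], [-1.92, 1.95], [-1.52, 1.45], [-3.14, 3.14]. Speed limits (rad/s): [2.22, 2.22, 2.79, 3.14, 3.14, 3.14].

INTERFACE

Orientations are given as a unit quaternion [x, y, z, w].
In Python, from workcell import observe, imaging, sign_off, manip gives the robot as it stands. The module is installed in compiled form; this text tells all that it offers.
- The arm moves only by the shell command python3 -m crank 'ROWS' [OPENING] [FORCE]. ROWS is rows parted by semicolons, their numbers by spaces, 1 to 20 of them, each of 6 numbers: dx, dy, dz in m, then a rotation vector rx, ry, rz in rad; each row is the pose to reach, as a shift and turn from the pose commanded when the command began, along the tool's axes at that moment; what a row does not reach only later rows make up. A row lasts 1/12 s, in which the tool goes at most 0.0417 m and 0.125 rad, less where a joint would pass 70% of its speed; a pose out of reach is approached as far as the arm can. OPENING is the opening from 0.0 (shut) to 1.0 (fully open), set as the command begins (- or left out keeps the last). The fingers move at their own pace and stop on an object; FORCE is the grip in N (left out, the last holds). Time passes only in rows, so rows that do not move let the fingers close. It prints the time, the measured TCP pose, the force, the opening and the grip force at its end.
- observe(): the state, without advancing time (a new reading comes with each control period).
- imaging.grab_frame(name): name is "side" or "top" or "wrist"; returns a dict with "pixels" (480x640x3 uint8, blue, green, red), "z_map" (480x640 float32, m along the optical axis (not along the pixel's ray), 0 where there is no reading), "camera_matrix" (3x3 intrinsics, pixels), "view" (4x4, takes a point from world to camera coordinates); the wrist camera has in their place "hand_eye" (4x4, takes a point from camera to tool coordinates, whose origin is the TCP and whose axes are the flange's). Camera axes: x right, y up, looking along -z (the intrinsics and any distortion apply to the point x, -y, -z); pixel columns grow to the right and rows downward; lengths in m; the calibration is good to about 2 mm. A picture is of the moment at which its call begins: read the wrist's pose just before it.
- sign_off(): hands the job in; it is judged then, once.
The state is a dict: "clock": time; "joint_pos": joint angles; "qd": joint speeds; "effort": joint torques, N m; "tool_pos": TCP position; "ee_rot": TCP orientation; "force": force on the tool from outside, world axes, zero at the start; "ft_torque": the same for the moment, N m; "grip_width": opening from 0.0 (shut) to 1.0 (fully open); "grasp_force": force on a finger pad.
Only numpy, scipy, OpenCV 4.12 (cv2) and the standard library are available. Lean on these libraries where they do the work, as an engineer would, in place of code of your own. Each camera call takes 0.05 s, during which the arm holds its last target. There are 200 camera calls.

TASK

Make up two players' kits: the large die and the horn token in the square-ended tray, the small die and the tin cart in the round-ended tray, in each tray the die in the middle of the square bay and the figure standing upright in the middle of the round bay. The horn token is jammed under the rails at the bottom of the drum's chute: slide it back up the chute until its foot is clear of the rails, then lift it out. Leave the jar and the dice cup where they are.

Things in the scene. Friction and masses are not known exactly. Their poses are not given: they have to be found in the camera images.
- large_die: the larger bone die with dark pips, a 36 mm cube, loose, about 60 g, lying flat on the table. Origin at the centre of the cube; axes square to its faces, z up at the start.
- small_die: the smaller bone die with dark pips, a 24 mm cube, loose, about 25 g, lying flat on the table. Origin at the centre of the cube; axes square to its faces, z up at the start.
- tin_cart: tin figurine of a four-wheeled cart, loose, about 70 g, one rigid piece (the wheels do not turn), standing on the table: 50 mm long along x, 40 mm high, 34 mm wide (y) over the wheels, which reach 20 mm up, and 24 mm wide at the box above them. Pick it across its width. Origin: middle of the footprint, at the bottom of the wheels; z up.
- horn_token: dark horn token, loose, 40 g: flat round foot 36 mm across, 9 mm thick, then a straight stem 16 mm across, 64 mm high in all. Origin: centre of the foot's underside; z along the stem. At the start square to the chute floor, so leaning 8 degrees to the drum, foot caught under the rails; grip the stem. Free to lift once 40 mm or more (55 is good) uphill of its start; slides with plain friction.
- drum: fixed wooden dice drum (top 130 mm high, from 110 mm beyond the origin) with crank and feed chute. Origin: on the table below the jammed token; x level, downhill to the drum. Chute floor 32 mm high at the origin, falls 8 degrees to +x. Rails from x -20 to +60 mm, tops 17.5 mm above the chute floor, leave a 24 mm slot for the stem. Uphill: open pan to x -95, 90 mm wide, 5 mm kerbs.
- square_tray: fixed kit tray of wood with straight, square ends, 196 mm long and 104 mm wide. Floor 10 mm above the table, with two bays inside ridges 4 mm high, 5 mm wide: a round bay, 84 mm inside diameter, centre 44 mm from the origin to the tray's -x; a square bay, 60 mm inside, centre 46 mm to +x. Origin: centre of the underside, on the table; x along its length. On either side of the table, turned.
- round_tray: fixed kit tray of wood with rounded (half-round) ends, 214 mm long and 104 mm wide. Floor 10 mm above the table, with two bays inside ridges 4 mm high, 5 mm wide: a round bay, 84 mm inside diameter, centre 44 mm from the origin to the tray's -x; a square bay, 60 mm inside, centre 46 mm to +x. Origin: centre of the underside, on the table; x along its length. On either side of the table, turned.
- jar: bystander: lidded earthenware jar, 90 mm across, 90 mm high. Origin at the centre of its underside. To be left alone.
- dice_cup: bystander: open dark wooden dice cup, 68 mm across, 75 mm high. Origin at the centre of its underside. To be left alone.
Things that resemble listed ones, but are neither listed nor needed, are in the scene too. Leave any green look-alike of the horn_token alone.

How it is judged:
On the way:
1. the token has been slid up the chute until its foot is clear of the rails, still in the chute (x of horn_token in the frame of drum between -0.11 and -0.038 m and y of horn_token in the frame of drum between -0.04 and 0.04 m and z of horn_token in the frame of drum below 0.065 m), for 0.05 s.
At the end, for the whole second after the job is handed in: Square-ended tray: large die in the square bay, token upright in the round; round-ended tray: small die in the square, cart upright in the round. Each origin within 15 mm of its bay centre along both tray axes, resting on the tray floor (+3/-5 mm; figures within 0.12 rad of upright), at rest (x of large_die in the frame of square_tray between 0.031 and 0.061 m and y of large_die in the frame of square_tray between -0.015 and 0.015 m and z of large_die in the frame of square_tray between 0.023 and 0.031 m and linear speed of each of large_die, horn_token, small_die, tin_cart below 0.02 m/s and x of horn_token in the frame of square_tray between -0.059 and -0.029 m and y of horn_token in the frame of square_tray between -0.015 and 0.015 m and z of horn_token in the frame of square_tray between 0.005 and 0.013 m and angle between each of horn_token, tin_cart's own z axis and vertical below 0.12 rad and x of small_die in the frame of round_tray between 0.031 and 0.061 m and y of small_die in the frame of round_tray between -0.015 and 0.015 m and z of small_die in the frame of round_tray between 0.017 and 0.025 m and x of tin_cart in the frame of round_tray between -0.059 and -0.029 m and y of tin_cart in the frame of round_tray between -0.015 and 0.015 m and z of tin_cart in the frame of round_tray between 0.005 and 0.013 m); the robot touches nothing.
It fails at once if the jar is disturbed: shifted more than 30 mm or tipped over (distance of jar from where it was at the start of the episode above 0.03 m or angle between jar's own z axis and vertical above 0.5 rad).
It fails at once if the dice cup is disturbed: shifted more than 30 mm or tipped over (distance of dice_cup from where it was at the start of the episode above 0.03 m or angle between dice_cup's own z axis and vertical above 0.5 rad).
It also fails if it takes over 112 s, if anything falls off the work surface, if the arm or the gripper's body presses on something with over 40 N, if the wrist force passes 120 N, or if a joint passes its speed limit or range.

## Working session

There is one attempt and no reset: what is moved stays moved. The work goes in short steps, Python scripts to look and compute and a shell command to move; the robot and the scene stay as the last step left them, time stands still between calls to the robot, and variables do not carry over. Pictures are saved under pics/ and viewed, at most 14 in all, crops included, and the job is handed in when it is done.

```bash
mkdir -p pics; cat > h.py <<'E'
import numpy as np, cv2
from workcell import observe, imaging, manip
from scipy.spatial.transform import Rotation as R
def grab(n):
    s=observe(); f=imaging.grab_frame(n)
    if 'view' in f: f['c2w']=np.linalg.inv(np.array(f['view']))
    else:
        T=np.eye(4);T[:3,:3]=R.from_quat(s['ee_rot']).as_matrix();T[:3,3]=s['tool_pos'];f['c2w']=T@np.array(f['hand_eye'])
    return f
def cloud(f):
    K=np.array(f['camera_matrix']);z=f['z_map'];v,u=np.mgrid[:480,:640]
    P=np.stack([(u-K[0,2])/K[0,0]*z,-(v-K[1,2])/K[1,1]*z,-z],-1)
    W=P@f['c2w'][:3,:3].T+f['c2w'][:3,3]; W[z==0]=np.nan; return W
def ray(f,u,v,h):
    K=np.array(f['camera_matrix']);d=f['c2w'][:3,:3]@np.array([(u-K[0,2])/K[0,0],-(v-K[1,2])/K[1,1],-1]);o=f['c2w'][:3,3]
    return o+d*(h-o[2])/d[2]
E
python3 - <<'E'
from h import *
s=observe();print(s['clock'],s['tool_pos'],s['ee_rot'],manip.tcp_to_tips)
for n in ['top','side']:
    f=grab(n);cv2.imwrite(f'pics/{n}0.png',f['pixels']);print(n,f['c2w'].round(3),f['camera_matrix'],[k for k in f]);np.save(f'{n}0.npy',cloud(f))
E
```

```text
0.0 [0.13586988 0.53267353 0.23865135] [ 1.24587943e-01  9.92208342e-01 -6.39412273e-04 -2.03635156e-04] 0.008
top [[ 0.017  0.992 -0.127  0.479]
 [-1.     0.016 -0.009 -0.002]
 [-0.006  0.128  0.992  0.902]
 [ 0.     0.     0.     1.   ]] [[496.74638869   0.         316.10834131]
 [  0.         496.74638869 243.44098564]
 [  0.           0.           1.        ]] ['pixels', 'z_map', 'camera_matrix', 'view', 'c2w']
side [[-0.834  0.322 -0.447  0.203]
 [-0.551 -0.454  0.7    0.604]
 [ 0.022  0.831  0.556  0.547]
 [ 0.     0.     0.     1.   ]] [[514.18554786   0.         317.51746086]
 [  0.         514.18554786 247.0778187 ]
 [  0.           0.           1.        ]] ['pixels', 'z_map', 'camera_matrix', 'view', 'c2w']
```

View pics/top0.png

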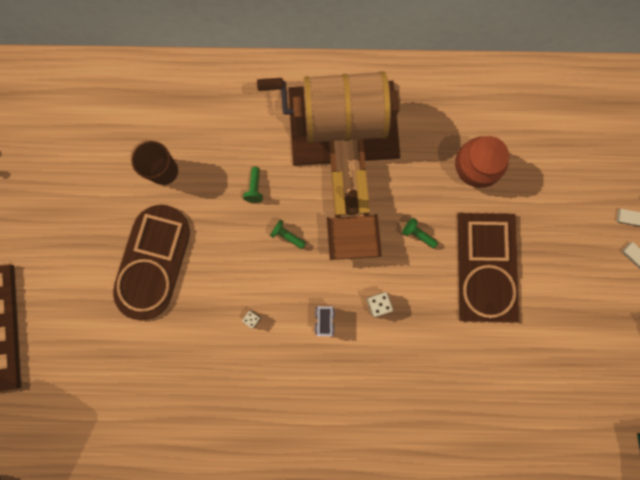

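View pics/side0.png

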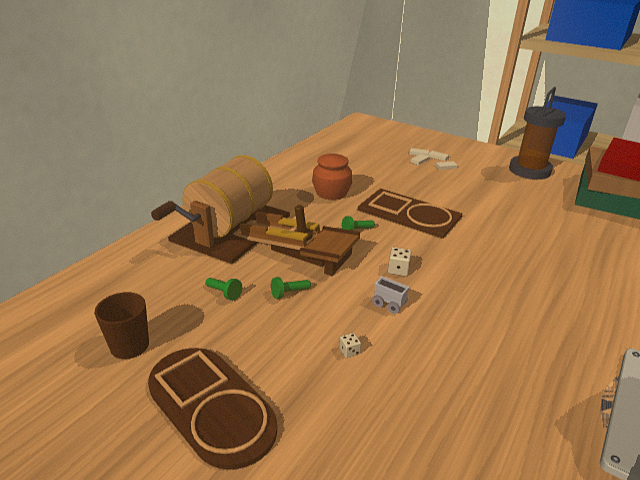

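The top view shows the large die (380,304), small die (251,319), cart (325,321), token stem (352,203), the round-ended tray at (152,262) and the square-ended one at (488,267). The side view agrees, and three green look-alikes lie around the chute. Next I measure these by cloud height and colour.

```bash
python3 - <<'E'
from h import *
f=grab('top');W=cloud(f);im=f['pixels'];hsv=cv2.cvtColor(im,cv2.COLOR_BGR2HSV)
def rect(P):
    c,s,a=cv2.minAreaRect((P*1000).astype(np.float32)); return np.round(c,1),np.round(s,1),round(a,1)
def box(u0,u1,v0,v1):
    m=np.zeros((480,640),bool);m[v0:v1,u0:u1]=1;return m
Z=W[...,2]
print('table z',np.nanmedian(Z[box(200,240,350,400)]))
for n,b,h in [('large',(355,410,280,330),.036),('small',(235,270,300,340),.024),('cart',(305,345,295,345),.04)]:
    m=box(*b)&(Z>h*0.8)&(Z<h+.012);print(n,m.sum(),np.nanmedian(Z[m]),rect(W[m][:,:2]))
    # colour route
    g=box(*b)&((hsv[...,1]<90)&(hsv[...,2]>100) if n!='cart' else (hsv[...,1]<110)|(hsv[...,0]>90))
    v,u=np.nonzero(g);print('  col',g.sum(),rect(np.array([ray(f,x,y,h)[:2] for x,y in zip(u,v)])))
# trays
for n,b in [('round',(100,205,195,330)),('square',(445,530,203,330))]:
    m=box(*b)&(Z>.006)&(Z<.022);m=cv2.morphologyEx(m.astype(np.uint8),cv2.MORPH_OPEN,np.ones((3,3)))>0
    print(n,m.sum(),np.nanmedian(Z[m]),rect(W[m][:,:2]))
    g=box(*b)&(hsv[...,2]>110)&(cv2.erode(m.astype(np.uint8),np.ones((5,5)))>0)
    k,l,st,ce=cv2.connectedComponentsWithStats(g.astype(np.uint8))
    for i in range(1,k):
        if st[i,4]>60:
            v,u=np.nonzero(l==i);P=np.array([ray(f,x,y,.014)[:2] for x,y in zip(u,v)]);print('  ridge',st[i,4],rect(P),np.round(cv2.minEnclosingCircle((P*1000).astype(np.float32)),1) if 0 else '')
# token & chute
m=box(335,372,175,225)
print('tokentop');mm=m&(Z>.075);print(mm.sum(),np.nanmax(Z[m]),rect(W[mm][:,:2]) if mm.sum()>3 else '')
mp=box(325,385,215,260)&(Z>.02)&(Z<.08);print('pan',rect(W[mp][:,:2]),np.nanmedian(Z[mp]))
q=cv2.inRange(hsv,(18,120,100),(32,255,255))>0
q&=box(325,380,165,220)
k,l,st,ce=cv2.connectedComponentsWithStats(q.astype(np.uint8))
for i in range(1,k):
    if st[i,4]>40:print('rail',st[i],rect(W[(l==i)][:,:2]),np.nanmedian(Z[l==i]))
for n,b in [('jar',(445,520,130,195)),('cup',(125,185,135,190))]:
    mm=box(*b)&(Z>.06);print(n,rect(W[mm][:,:2]),np.nanmax(Z[mm]))
crop=im[130:345,100:535]
cv2.imwrite('pics/crop1.png',cv2.resize(im[160:340,225:410],None,fx=4,fy=3.3*4/3.3/1.3))
E
```

```text
table z -0.0007482194534154107
large 432 0.0348851211054057 (array([ 486. , -107.7]), array([35.4, 36.1]), 19.4)
  col 398 (array([ 485.8, -105.7]), array([33.5, 35.6]), 19.2)
small 190 0.02304787769692057 (array([455.4, 117.8]), array([24.2, 24.2]), 56.3)
  col 163 (array([455.8, 117.8]), array([22.5, 22. ]), 57.7)
cart 417 0.03647195464808606 (array([455.4, -11.9]), array([47.7, 24.2]), 0.9)
  col 572 (array([455.5, -11. ]), array([50.9, 32.7]), 1.0)
round 5944 0.00967876773659182 (array([555.8, 304.3]), array([106.1, 214. ]), 76.1)
  ridge 436 (array([600.6, 293.8]), array([72.7, 72.5]), 76.1) 
  ridge 214 (array([536. , 329.3]), array([41.8, 90.2]), 31.7) 
  ridge 159 (array([481.4, 310.3]), array([27.4, 83.1]), 12.0) 
square 6032 0.009421723303568164 (array([ 556.9, -304.6]), array([105.2, 195.9]), 89.9)
  ridge 331 (array([ 605.8, -303.6]), array([71.9, 66.8]), 88.7) 
  ridge 84 (array([ 572.1, -294.5]), array([ 9. , 51.7]), 0.9) 
  ridge 168 (array([ 542.6, -296.1]), array([31.4, 87.8]), 16.2) 
  ridge 97 (array([ 499.3, -338.7]), array([17.7, 63.6]), 65.8) 
  ridge 87 (array([ 485.7, -272.2]), array([48.9, 11. ]), 43.2) 
tokentop
103 0.09766740846939337 (array([666.6, -54.3]), array([17.7, 15.3]), 13.0)
pan (array([604.1, -59.8]), array([79.1, 90.2]), 4.5) 0.03979801127788085
rail [357 171  12  42 311] (array([683.1, -75.3]), array([77.6, 11.2]), 7.7) 0.04571310646659643
rail [333 172  12  42 344] (array([679.9, -31.4]), array([78.1, 13.1]), 10.0) 0.046008302131431644
jar (array([ 738.5, -285.1]), array([73.3, 74.1]), 82.7) 0.09177593995405697
cup (array([726.4, 292.2]), array([66.5, 66.2]), 35.9) 0.07784163805208433
```

View pics/crop1.png

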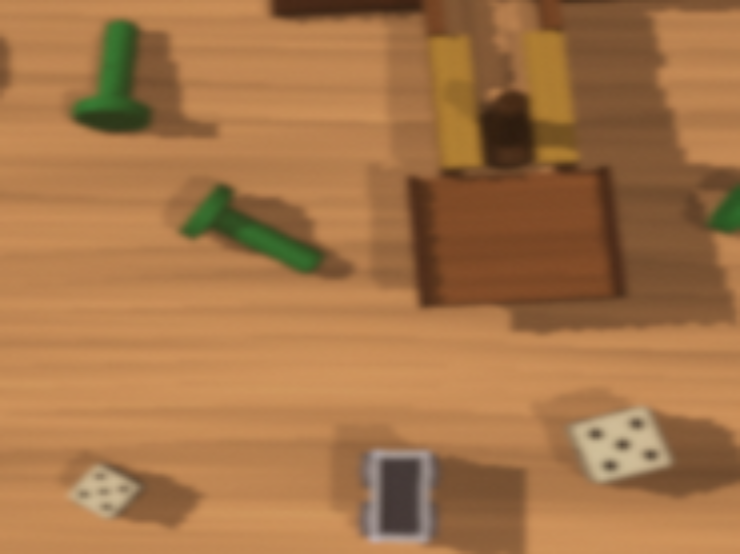

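Everything agrees with the given sizes. The drum origin is at about (0.662,-0.055), yaw 4.3°, from the rail midpoint and the pan. I'll start with the small die.

```bash
cat > go.py <<'E'
# usage: go.py x y z yaw_of_tool_y_deg [tilt_deg tilt_azimuth_deg]  (mm) -> delta in tool axes
import sys
from h import *
a=[float(v) for v in sys.argv[1:]]
s=observe();p=np.array(s['tool_pos']);R0=R.from_quat(s['ee_rot'])
def rel(x,y,z,yaw,t=0,az=0):
    az=np.radians(az);t=np.radians(t);zt=-np.array([np.sin(t)*np.cos(az),np.sin(t)*np.sin(az),np.cos(t)])
    best=None
    for k in (0,180):
        w=np.radians(yaw+k);yt=np.array([np.cos(w),np.sin(w),0]);yt-=zt*(yt@zt);yt/=np.linalg.norm(yt)
        rv=(R0.inv()*R.from_matrix(np.c_[np.cross(yt,zt),yt,zt])).as_rotvec()
        if best is None or np.linalg.norm(rv)<np.linalg.norm(best): best=rv
    d=R0.inv().apply(np.array([x,y,z])/1000-p);return d,best
d,r=rel(*a);print('delta',d.round(4),r.round(3),'rows',round(max(np.linalg.norm(d)/.0417,np.linalg.norm(r)/.125),1),'at',p.round(4),'j',np.round(s['joint_pos'],2),'w',round(s['grip_width'],3),s['clock'])
E
python3 go.py 455.4 117.8 80 56.3
```

```text
delta [-0.4122 -0.3229  0.1591] [-0.001  0.     0.338] rows 13.1 at [0.1359 0.5327 0.2388] j [ 1.17  0.26  0.02  1.33 -0.    1.42] w 0.999 0.15
```

```bash
python3 -m crank '-.41 -.323 .08 0 0 .338;-.41 -.323 .08 0 0 .338;-.41 -.323 .08 0 0 .338;-.41 -.323 .08 0 0 .338;-.41 -.323 .08 0 0 .338;-.41 -.323 .08 0 0 .338;-.41 -.323 .08 0 0 .338;-.41 -.323 .08 0 0 .338;-.412 -.323 .12 0 0 .338;-.412 -.323 .159 0 0 .338;-.412 -.323 .159 0 0 .338;-.412 -.323 .159 0 0 .338;-.412 -.323 .159 0 0 .338;-.412 -.323 .159 0 0 .338;-.412 -.323 .159 0 0 .338;-.412 -.323 .159 0 0 .338;-.412 -.323 .159 0 0 .338' 0.8 40; python3 go.py 455.4 117.8 15 56.3
```

```text
clock: 1.57
tool_pos: [0.4549, 0.1188, 0.0808]
ee_rot: [0.29, 0.957, 0.0, -0.0]
force: [-0.4, 0.5, 0.1]
grip_width: 0.8
grasp_force: 0.0
delta [-0.001  -0.0005  0.0658] [ 0.    -0.     0.001] rows 1.6 at [0.4549 0.1188 0.0808] j [ 0.08  0.23 -0.45  0.89  0.    0.66] w 0.8 1.5667
```

```bash
python3 -m crank '-.001 0 .03 0 0 0;-.001 0 .05 0 0 0;-.001 0 .066 0 0 0;-.001 0 .066 0 0 0;-.001 0 .066 0 0 0' ; python3 -m crank '0 0 0 0 0 0;0 0 0 0 0 0;0 0 0 0 0 0;0 0 0 0 0 0;0 0 0 0 0 0;0 0 0 0 0 0;0 0 0 0 0 0;0 0 0 0 0 0' 0.0 30; python3 -m crank '0 0 -.03 0 0 0;0 0 -.06 0 0 0;0 0 -.1 0 0 0;0 0 -.1 0 0 0;0 0 -.1 0 0 0'; python3 go.py 600.5 293.5 70 76.1
```

```text
clock: 1.98
tool_pos: [0.4555, 0.1186, 0.0149]
ee_rot: [0.289, 0.957, -0.0, -0.0]
force: [-0.2, 0.4, 0.1]
grip_width: 0.801
grasp_force: 0.0
clock: 2.65
tool_pos: [0.4567, 0.1177, 0.0153]
ee_rot: [0.29, 0.957, 0.001, 0.001]
force: [-2.8, 1.3, 7.8]
grip_width: 0.271
grasp_force: 29.7
clock: 3.07
tool_pos: [0.4575, 0.1176, 0.1167]
ee_rot: [0.29, 0.957, 0.001, 0.002]
force: [0.1, 0.3, -1.8]
grip_width: 0.271
grasp_force: 30.0
delta [-0.0213  0.2255  0.0475] [ 0.002  0.005 -0.345] rows 5.6 at [0.4575 0.1176 0.1167] j [ 0.07  0.2  -0.39  0.98  0.    0.66] w 0.271 3.0667
```

```bash
python3 -m crank '-.0213 .2255 .0475 0 0 -.345;-.0213 .2255 .0475 0 0 -.345;-.0213 .2255 .0475 0 0 -.345;-.0213 .2255 .0475 0 0 -.345;-.0213 .2255 .0475 0 0 -.345;-.0213 .2255 .0475 0 0 -.345;-.0213 .2255 .0475 0 0 -.345;-.0213 .2255 .0475 0 0 -.345;-.0213 .2255 .0475 0 0 -.345;-.0213 .2255 .0475 0 0 -.345;-.0213 .2255 .0475 0 0 -.345'; python3 go.py 600.5 293.5 26.5 76.1;python3 - <<'E'
from h import *
f=grab('wrist');cv2.imwrite('pics/w1.png',f['pixels'])
E
```

```text
clock: 3.98
tool_pos: [0.5985, 0.2925, 0.0673]
ee_rot: [0.122, 0.993, -0.0, 0.0]
force: [0.0, -0.0, -0.5]
grip_width: 0.273
grasp_force: 30.0
delta [-0.0016  0.0015  0.0408] [ 0.     0.    -0.001] rows 1.0 at [0.5985 0.2925 0.0673] j [ 0.33  0.54  0.02  1.05 -0.    0.57] w 0.273 3.9833
```

View pics/w1.png

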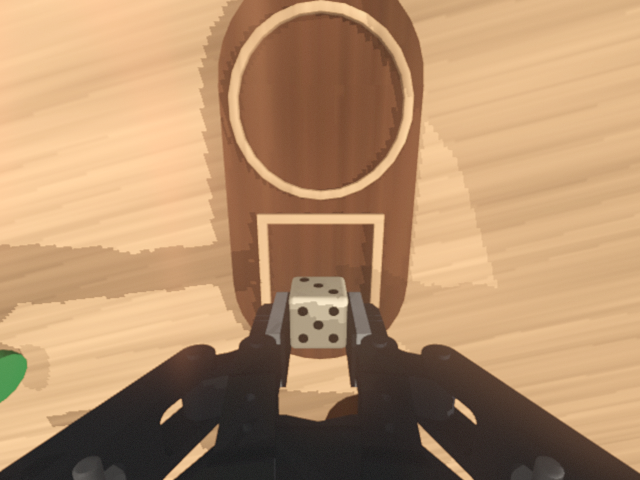

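The wrist view shows the small die at (319,312), square in the pads above the square bay. Now I lower and release it.

```bash
python3 -m crank '-.0016 .0015 .02 0 0 0;-.0016 .0015 .035 0 0 0;-.0016 .0015 .041 0 0 0;-.0016 .0015 .041 0 0 0;-.0016 .0015 .041 0 0 0'; python3 -m crank '0 0 0 0 0 0;0 0 0 0 0 0;0 0 0 0 0 0;0 0 0 0 0 0' 0.5;python3 -m crank '0 0 -.03 0 0 0;0 0 -.07 0 0 0;0 0 -.1 0 0 0;0 0 -.1 0 0 0;0 0 -.1 0 0 0'; python3 go.py 455.4 -11.5 100 91; python3 - <<'E'
from h import *
f=grab('wrist');W=cloud(f);print(ray(f,321,99,.014).round(4))
cv2.imwrite('pics/w2.png',f['pixels'])
m=(abs(W[...,2]-.034)<.006)&(abs(W[...,0]-.6)<.06)&(abs(W[...,1]-.293)<.06);print(m.sum(),cv2.minAreaRect((W[m][:,:2]*1000).astype(np.float32)))
E
```

```text
clock: 4.45
tool_pos: [0.6008, 0.2941, 0.0263]
ee_rot: [0.121, 0.993, 0.0, 0.0]
force: [-0.1, 0.5, 0.3]
grip_width: 0.275
grasp_force: 30.6
clock: 4.78
tool_pos: [0.6009, 0.2945, 0.0261]
ee_rot: [0.121, 0.993, 0.0, 0.0]
force: [-0.3, -0.8, 0.1]
grip_width: 0.504
grasp_force: 0.0
clock: 5.2
tool_pos: [0.6018, 0.2948, 0.128]
ee_rot: [0.121, 0.993, 0.001, 0.002]
force: [-0.4, -0.4, -1.4]
grip_width: 0.499
grasp_force: 0.0
delta [ 0.0686 -0.3326  0.027 ] [ 0.002  0.004 -0.26 ] rows 8.2 at [0.6018 0.2948 0.128 ] j [ 0.33  0.51  0.12  1.18 -0.    0.57] w 0.499 5.2
[0.5069 0.3209 0.014 ]
1174 ((597.7769165039062, 294.80413818359375), (23.905166625976562, 23.80025863647461), 75.98452758789062)
```

View pics/w2.png

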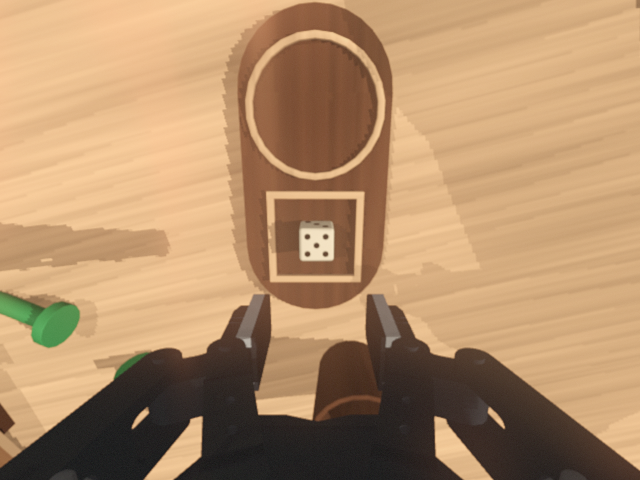

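The small die sits centred in the square bay (316,242). Cart next.

```bash
python3 -m crank '.0686 -.3326 .027 0 0 -.26;.0686 -.3326 .027 0 0 -.26;.0686 -.3326 .027 0 0 -.26;.0686 -.3326 .027 0 0 -.26;.0686 -.3326 .027 0 0 -.26;.0686 -.3326 .027 0 0 -.26;.0686 -.3326 .027 0 0 -.26;.0686 -.3326 .027 0 0 -.26;.0686 -.3326 .027 0 0 -.26;.0686 -.3326 .027 0 0 -.26;.0686 -.3326 .027 0 0 -.26;.0686 -.3326 .027 0 0 -.26;.0686 -.3326 .027 0 0 -.26' 0.6; python3 go.py 455.4 -11.5 30 91
```

```text
clock: 6.33
tool_pos: [0.4547, -0.0108, 0.0985]
ee_rot: [-0.009, 1.0, 0.0, -0.0]
force: [-0.5, 0.2, -0.2]
grip_width: 0.599
grasp_force: 0.0
delta [-0.0007 -0.0007  0.0685] [ 0.    -0.     0.001] rows 1.6 at [ 0.4547 -0.0108  0.0985] j [-0.21  0.19 -0.45  0.93  0.   -0.23] w 0.599 6.3333
```

```bash
python3 - <<'E'
from h import *
f=grab('wrist');W=cloud(f)
m=(abs(W[...,2]-.036)<.008)&(abs(W[...,0]-.455)<.05)&(abs(W[...,1]+.012)<.04);print(m.sum(),cv2.minAreaRect((W[m][:,:2]*1000).astype(np.float32)))
E
```

```text
3360 ((454.27508544921875, -11.283761024475098), (24.630815505981445, 50.86939239501953), 89.70982360839844)
```

```bash
python3 -m crank '0 -.0007 .03 0 0 0;0 -.0007 .055 0 0 0;0 -.0007 .0685 0 0 0;0 -.0007 .0685 0 0 0;0 -.0007 .0685 0 0 0' ; python3 -m crank '0 0 0 0 0 0;0 0 0 0 0 0;0 0 0 0 0 0;0 0 0 0 0 0;0 0 0 0 0 0;0 0 0 0 0 0;0 0 0 0 0 0;0 0 0 0 0 0' 0.0 30; python3 -m crank '0 0 -.03 0 0 0;0 0 -.06 0 0 0;0 0 -.08 0 0 0;0 0 -.08 0 0 0;0 0 -.08 0 0 0'; python3 go.py 513 315 80 76.1
python3 - <<'E'
from h import *
f=grab('wrist');cv2.imwrite('pics/w3.png',f['pixels'])
E
```

```text
clock: 6.8
tool_pos: [0.4542, -0.0118, 0.03]
ee_rot: [-0.009, 1.0, 0.0, -0.001]
force: [0.7, -0.6, 0.8]
grip_width: 0.603
grasp_force: 0.0
clock: 7.47
tool_pos: [0.4551, -0.0126, 0.0312]
ee_rot: [-0.009, 1.0, -0.0, 0.001]
force: [-0.3, 1.1, 6.5]
grip_width: 0.28
grasp_force: 32.1
clock: 7.88
tool_pos: [0.4548, -0.0128, 0.1112]
ee_rot: [-0.009, 1.0, -0.0, 0.001]
force: [0.6, 0.8, -1.1]
grip_width: 0.277
grasp_force: 31.6
delta [-0.0637  0.3268  0.0312] [-0.     0.003  0.26 ] rows 8.0 at [ 0.4548 -0.0128  0.1112] j [-0.21  0.18 -0.43  0.96 -0.   -0.23] w 0.277 7.8833
```

View pics/w3.png

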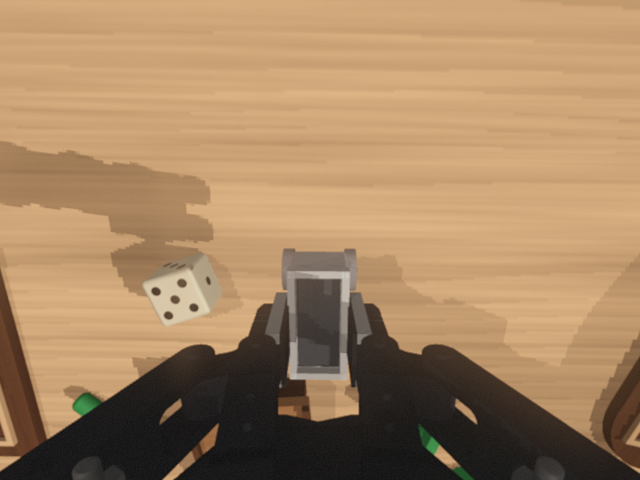

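The cart hangs level between the pads (319,320). Carrying it over to the round bay.

```bash
python3 -m crank '-.0637 .3268 .0312 0 0 .26;-.0637 .3268 .0312 0 0 .26;-.0637 .3268 .0312 0 0 .26;-.0637 .3268 .0312 0 0 .26;-.0637 .3268 .0312 0 0 .26;-.0637 .3268 .0312 0 0 .26;-.0637 .3268 .0312 0 0 .26;-.0637 .3268 .0312 0 0 .26;-.0637 .3268 .0312 0 0 .26;-.0637 .3268 .0312 0 0 .26;-.0637 .3268 .0312 0 0 .26;-.0637 .3268 .0312 0 0 .26;-.0637 .3268 .0312 0 0 .26;-.0637 .3268 .0312 0 0 .26;-.0637 .3268 .0312 0 0 .26'; python3 go.py 513 315 42 76.1
```

```text
clock: 9.18
tool_pos: [0.5126, 0.3142, 0.0794]
ee_rot: [0.122, 0.993, 0.0, 0.0]
force: [0.4, -0.0, -0.6]
grip_width: 0.276
grasp_force: 31.6
delta [-0.0002  0.0008  0.0374] [ 0.     0.    -0.002] rows 0.9 at [0.5126 0.3142 0.0794] j [ 0.41  0.43 -0.14  1.   -0.    0.65] w 0.276 9.1833
```

```bash
python3 -m crank '0 .0008 .02 0 0 0;0 .0008 .032 0 0 0;0 .0008 .038 0 0 0;0 .0008 .038 0 0 0;0 .0008 .038 0 0 0;0 .0008 .038 0 0 0'; python3 -m crank '0 0 0 0 0 0;0 0 0 0 0 0;0 0 0 0 0 0;0 0 0 0 0 0' 0.5;python3 -m crank '0 0 -.03 0 0 0;0 0 -.07 0 0 0;0 0 -.12 0 0 0;0 0 -.12 0 0 0;0 0 -.12 0 0 0;0 0 -.12 0 0 0'; python3 go.py 486 -107 100 109.4; python3 - <<'E'
from h import *
f=grab('wrist');cv2.imwrite('pics/w4.png',f['pixels']);W=cloud(f)
m=(abs(W[...,2]-.046)<.008)&(abs(W[...,0]-.513)<.06)&(abs(W[...,1]-.315)<.06);print(m.sum(),cv2.minAreaRect((W[m][:,:2]*1000).astype(np.float32)))
E
```

```text
clock: 9.68
tool_pos: [0.5128, 0.3157, 0.0415]
ee_rot: [0.121, 0.993, 0.0, 0.0]
force: [-0.1, 0.7, -0.7]
grip_width: 0.278
grasp_force: 30.8
clock: 10.02
tool_pos: [0.5126, 0.316, 0.0412]
ee_rot: [0.121, 0.993, 0.0, 0.0]
force: [-0.3, 0.2, 0.4]
grip_width: 0.502
grasp_force: 0.0
clock: 10.52
tool_pos: [0.5126, 0.3161, 0.1612]
ee_rot: [0.121, 0.993, 0.0, 0.0]
force: [-0.7, 1.0, 0.0]
grip_width: 0.505
grasp_force: 0.0
delta [-0.0758 -0.4171  0.061 ] [ 0.     0.001 -0.581] rows 10.3 at [0.5126 0.3161 0.1612] j [ 0.41  0.38 -0.    1.19 -0.    0.66] w 0.505 10.5167
2205 ((511.13116455078125, 316.1712646484375), (24.267581939697266, 50.60884475708008), 75.5647201538086)
```

View pics/w4.png

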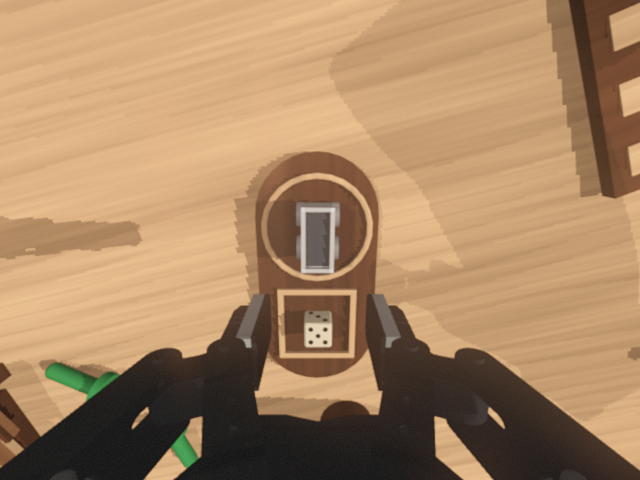

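Cart upright in the round bay (317,238), die still centred (318,328). Large die next.

```bash
python3 -m crank '-.0758 -.4171 .061 0 0 -.581;-.0758 -.4171 .061 0 0 -.581;-.0758 -.4171 .061 0 0 -.581;-.0758 -.4171 .061 0 0 -.581;-.0758 -.4171 .061 0 0 -.581;-.0758 -.4171 .061 0 0 -.581;-.0758 -.4171 .061 0 0 -.581;-.0758 -.4171 .061 0 0 -.581;-.0758 -.4171 .061 0 0 -.581;-.0758 -.4171 .061 0 0 -.581;-.0758 -.4171 .061 0 0 -.581;-.0758 -.4171 .061 0 0 -.581;-.0758 -.4171 .061 0 0 -.581;-.0758 -.4171 .061 0 0 -.581;-.0758 -.4171 .061 0 0 -.581;-.0758 -.4171 .061 0 0 -.581' 0.8
python3 - <<'E'
from h import *
f=grab('wrist');W=cloud(f)
m=(abs(W[...,2]-.036)<.006)&(abs(W[...,0]-.486)<.04)&(abs(W[...,1]+.107)<.04);print(m.sum(),cv2.minAreaRect((W[m][:,:2]*1000).astype(np.float32)))
E
python3 go.py 486 -107 20 109.4
```

```text
clock: 11.9
tool_pos: [0.4858, -0.1059, 0.0999]
ee_rot: [-0.169, 0.986, 0.0, -0.0]
force: [1.3, 0.9, 0.3]
grip_width: 0.8
grasp_force: 0.0
3243 ((484.0545654296875, -107.8080825805664), (35.46178436279297, 36.02912902832031), 19.554487228393555)
delta [ 0.0003 -0.001   0.08  ] [ 0.    -0.     0.001] rows 1.9 at [ 0.4859 -0.106   0.1   ] j [-0.38  0.25 -0.36  0.96  0.   -0.72] w 0.8 11.95
```

```bash
python3 -m crank '.001 -.001 .035 0 0 0;.001 -.001 .065 0 0 0;.001 -.001 .08 0 0 0;.001 -.001 .08 0 0 0;.001 -.001 .08 0 0 0' ; python3 -m crank '0 0 0 0 0 0;0 0 0 0 0 0;0 0 0 0 0 0;0 0 0 0 0 0;0 0 0 0 0 0;0 0 0 0 0 0;0 0 0 0 0 0;0 0 0 0 0 0' 0.0 30; python3 -m crank '0 0 -.03 0 0 0;0 0 -.06 0 0 0;0 0 -.08 0 0 0;0 0 -.08 0 0 0;0 0 -.08 0 0 0'; python3 go.py 603.3 -304.2 80 90
```

```text
clock: 12.37
tool_pos: [0.4851, -0.1076, 0.02]
ee_rot: [-0.169, 0.986, 0.0, -0.001]
force: [-1.0, -0.2, 0.9]
grip_width: 0.8
grasp_force: 0.0
clock: 13.03
tool_pos: [0.4862, -0.1085, 0.0215]
ee_rot: [-0.168, 0.986, -0.001, 0.001]
force: [-0.2, 1.2, 6.9]
grip_width: 0.415
grasp_force: 30.2
clock: 13.45
tool_pos: [0.486, -0.1086, 0.1016]
ee_rot: [-0.168, 0.986, -0.001, 0.001]
force: [0.6, 0.2, -1.5]
grip_width: 0.418
grasp_force: 30.6
delta [-0.0457 -0.2234  0.0222] [-0.002  0.003  0.338] rows 5.5 at [ 0.486  -0.1086  0.1016] j [-0.39  0.25 -0.36  0.96  0.   -0.73] w 0.418 13.45
```

```bash
python3 -m crank '-.0457 -.2234 .0222 0 0 .338;-.0457 -.2234 .0222 0 0 .338;-.0457 -.2234 .0222 0 0 .338;-.0457 -.2234 .0222 0 0 .338;-.0457 -.2234 .0222 0 0 .338;-.0457 -.2234 .0222 0 0 .338;-.0457 -.2234 .0222 0 0 .338;-.0457 -.2234 .0222 0 0 .338;-.0457 -.2234 .0222 0 0 .338;-.0457 -.2234 .0222 0 0 .338;-.0457 -.2234 .0222 0 0 .338;-.0457 -.2234 .0222 0 0 .338'; python3 go.py 603.3 -304.2 32 90;python3 - <<'E'
from h import *
f=grab('wrist');cv2.imwrite('pics/w5.png',f['pixels'])
E
```

```text
clock: 14.45
tool_pos: [0.6024, -0.303, 0.0784]
ee_rot: [-0.001, 1.0, -0.0, 0.0]
force: [0.7, -0.0, -1.2]
grip_width: 0.414
grasp_force: 30.6
delta [-0.0009 -0.0012  0.0464] [-0.     0.     0.001] rows 1.1 at [ 0.6024 -0.303   0.0784] j [-0.59  0.55  0.06  1.08  0.   -0.59] w 0.414 14.45
```

View pics/w5.png

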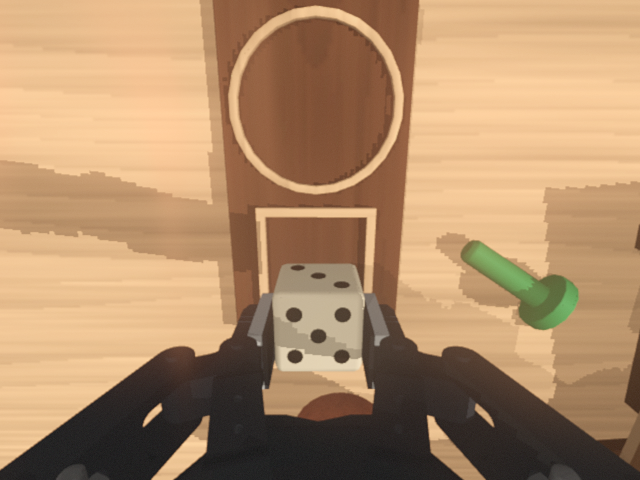

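Die square over the bay (318,318), tray aligned with the hand, jar behind at a safe distance. Lower and release.

```bash
python3 -m crank '-.001 -.0012 .025 0 0 0;-.001 -.0012 .04 0 0 0;-.001 -.0012 .047 0 0 0;-.001 -.0012 .047 0 0 0;-.001 -.0012 .047 0 0 0;-.001 -.0012 .047 0 0 0'; python3 -m crank '0 0 0 0 0 0;0 0 0 0 0 0;0 0 0 0 0 0;0 0 0 0 0 0' 0.6;python3 -m crank '0 0 -.03 0 0 0;0 0 -.07 0 0 0;0 0 -.11 0 0 0;0 0 -.15 0 0 0;0 0 -.15 0 0 0;0 0 -.15 0 0 0;0 0 -.15 0 0 0'; python3 - <<'E'
from h import *
f=grab('wrist');cv2.imwrite('pics/w6.png',f['pixels']);W=cloud(f)
m=(abs(W[...,2]-.046)<.006)&(abs(W[...,0]-.603)<.06)&(abs(W[...,1]+.304)<.06);print(m.sum(),cv2.minAreaRect((W[m][:,:2]*1000).astype(np.float32)))
f=grab('top');W=cloud(f);Z=W[...,2]
m=np.zeros((480,640),bool);m[175:225,335:372]=1;m&=Z>.085
print(m.sum(),cv2.minAreaRect((W[m][:,:2]*1000).astype(np.float32)),np.nanpercentile(Z[m],90))
# chute yaw: line fit to pan edges along depth rows
E
python3 go.py 666.3 -54.5 180 94.3 8 4.3
```

```text
clock: 15.0
tool_pos: [0.6036, -0.305, 0.0314]
ee_rot: [-0.0, 1.0, -0.0, 0.0]
force: [0.5, 0.4, -1.1]
grip_width: 0.412
grasp_force: 31.9
clock: 15.33
tool_pos: [0.6035, -0.3052, 0.031]
ee_rot: [-0.0, 1.0, -0.0, 0.0]
force: [1.2, -0.5, 0.5]
grip_width: 0.605
grasp_force: 0.0
clock: 15.92
tool_pos: [0.6033, -0.305, 0.1804]
ee_rot: [-0.0, 1.0, 0.0, -0.0]
force: [-0.3, -0.3, -1.2]
grip_width: 0.601
grasp_force: 0.0
1919 ((601.8126220703125, -305.1496276855469), (35.76100158691406, 36.162864685058594), 0.35461556911468506)
81 ((667.402099609375, -54.711151123046875), (15.36899185180664, 15.6019868850708), 69.03378295898438) 0.09611858483601365
delta [-0.0634  0.2503 -0.0006] [ 0.007  0.137 -0.075] rows 6.2 at [ 0.6029 -0.3048  0.1791] j [-0.59  0.5   0.24  1.31 -0.   -0.59] w 0.602 16.0167
```

View pics/w6.png

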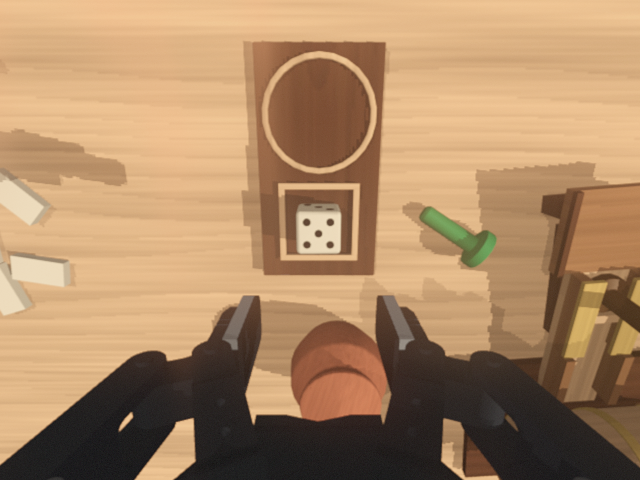

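Large die centred in its bay (318,229). Next, above the token, tool leaned 8° along the stem.

```bash
python3 go.py 675.8 -53.9 141 94.3 8 4.3
```

```text
delta [-0.073   0.2508  0.0384] [ 0.007  0.137 -0.075] rows 6.3 at [ 0.6029 -0.3048  0.1791] j [-0.59  0.5   0.24  1.31 -0.   -0.59] w 0.602 16.0167
```

```bash
python3 -m crank '-.073 .2508 .0384 .007 .137 -.075;-.073 .2508 .0384 .007 .137 -.075;-.073 .2508 .0384 .007 .137 -.075;-.073 .2508 .0384 .007 .137 -.075;-.073 .2508 .0384 .007 .137 -.075;-.073 .2508 .0384 .007 .137 -.075;-.073 .2508 .0384 .007 .137 -.075;-.073 .2508 .0384 .007 .137 -.075;-.073 .2508 .0384 .007 .137 -.075;-.073 .2508 .0384 .007 .137 -.075;-.073 .2508 .0384 .007 .137 -.075;-.073 .2508 .0384 .007 .137 -.075;-.073 .2508 .0384 .007 .137 -.075'; python3 go.py 665.5 -54.6 67.6 94.3 8 4.3;python3 - <<'E'
from h import *
f=grab('wrist');cv2.imwrite('pics/w7.png',f['pixels']);W=cloud(f);Z=W[...,2]
m=(Z>.085)&(Z<.105)&(abs(W[...,0]-.667)<.03)&(abs(W[...,1]+.055)<.02);print(m.sum(),cv2.minAreaRect((W[m][:,:2]*1000).astype(np.float32)),np.nanmedian(Z[m]))
E
```

```text
clock: 17.1
tool_pos: [0.6763, -0.0557, 0.1427]
ee_rot: [-0.037, 0.997, -0.004, -0.068]
force: [0.1, -0.8, 0.1]
grip_width: 0.597
grasp_force: 0.0
delta [0.0003 0.002  0.0758] [-0.002  0.003 -0.002] rows 1.8 at [ 0.6763 -0.0557  0.1427] j [-0.19  0.61  0.33  1.43 -0.04 -0.26] w 0.597 17.1
665 ((665.9921875, -54.405128479003906), (15.935214042663574, 15.91097640991211), 29.144418716430664) 0.09414774228088399
```

View pics/w7.png

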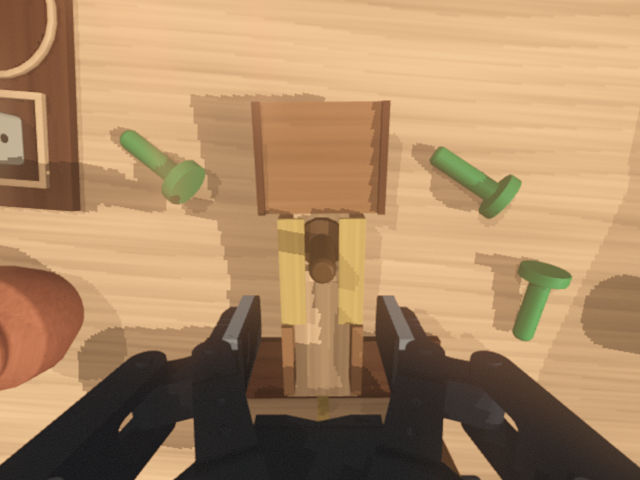

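Token stem top at (322,270), centred between the open jaws, chute parallel to the hand. Descend and grip.

```bash
python3 -m crank '.001 .002 .03 0 0 0;.001 .002 .055 0 0 0;.001 .002 .07 0 0 0;.001 .002 .075 0 0 0;.001 .002 .075 0 0 0;.001 .002 .075 0 0 0'; python3 go.py 664.5 -54.6 67.6 94.3 8 4.3; python3 -m crank '0 0 0 0 0 0;0 0 0 0 0 0;0 0 0 0 0 0;0 0 0 0 0 0;0 0 0 0 0 0;0 0 0 0 0 0;0 0 0 0 0 0;0 0 0 0 0 0;0 0 0 0 0 0' 0.0 40;python3 go.py 664.5 -54.6 67.6 94.3 8 4.3
```

```text
clock: 17.65
tool_pos: [0.6655, -0.0537, 0.0692]
ee_rot: [-0.037, 0.997, -0.004, -0.068]
force: [-0.2, 0.0, 0.3]
grip_width: 0.601
grasp_force: 0.0
delta [ 0.0008 -0.0008  0.0017] [-0.002  0.003 -0.   ] rows 0.0 at [ 0.6655 -0.0537  0.0692] j [-0.19  0.63  0.18  1.25 -0.04 -0.26] w 0.601 17.65
clock: 18.4
tool_pos: [0.6656, -0.0534, 0.0692]
ee_rot: [-0.038, 0.997, -0.004, -0.068]
force: [1.2, -0.4, 6.4]
grip_width: 0.179
grasp_force: 39.1
delta [ 0.001  -0.0011  0.0018] [-0.002  0.004  0.   ] rows 0.1 at [ 0.6656 -0.0534  0.0692] j [-0.19  0.63  0.18  1.25 -0.04 -0.26] w 0.179 18.4
```

```bash
python3 -m crank '.004 0 0 0 0 0;.01 0 0 0 0 0;.016 0 0 0 0 0;.022 0 0 0 0 0;.028 0 0 0 0 0' ; python3 -m crank '.006 0 0 0 0 0;.012 0 0 0 0 0;.018 0 0 0 0 0;.024 0 0 0 0 0;.029 0 0 0 0 0;.029 0 0 0 0 0;.029 0 0 0 0 0';python3 - <<'E'
from h import *
f=grab('side');cv2.imwrite('pics/s2.png',cv2.resize(f['pixels'][130:330,180:440],None,fx=2.5,fy=2.5))
E
```

```text
clock: 18.82
tool_pos: [0.6383, -0.0555, 0.0731]
ee_rot: [-0.038, 0.997, -0.004, -0.067]
force: [3.0, -0.7, 5.7]
grip_width: 0.178
grasp_force: 39.6
clock: 19.4
tool_pos: [0.609, -0.0578, 0.0772]
ee_rot: [-0.037, 0.997, -0.004, -0.068]
force: [-0.2, -1.4, 9.2]
grip_width: 0.177
grasp_force: 39.9
```

View pics/s2.png

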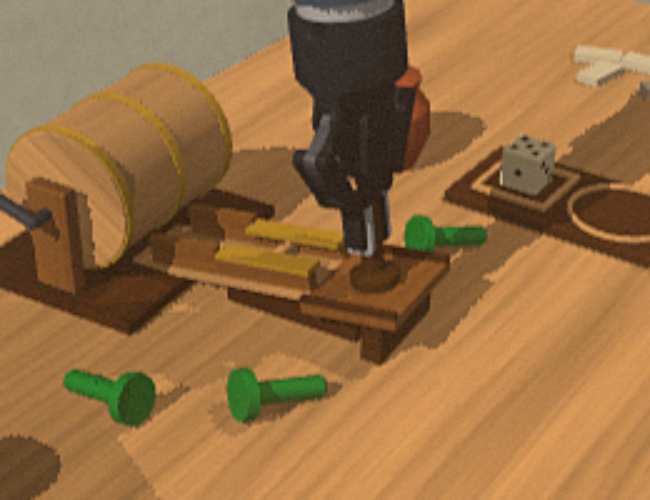

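The foot (375,272 in the crop) stands on the open pan, clear of the rails. Lift it out.

```bash
python3 -m crank '0 0 -.02 0 0 0;0 0 -.05 0 0 0;0 0 -.09 0 0 0;0 0 -.11 0 0 0;0 0 -.11 0 0 0;0 0 -.11 0 0 0'; python3 go.py 513 -304.5 130 90
```

```text
clock: 19.95
tool_pos: [0.6241, -0.0562, 0.186]
ee_rot: [-0.038, 0.997, -0.004, -0.068]
force: [0.1, -0.4, -0.9]
grip_width: 0.174
grasp_force: 39.3
delta [ 0.1208 -0.2391  0.0735] [-0.007 -0.135  0.075] rows 6.7 at [ 0.6241 -0.0562  0.186 ] j [-0.21  0.5   0.25  1.45 -0.04 -0.28] w 0.174 19.95
```

```bash
python3 -m crank '.1208 -.2391 .0735 -.007 -.135 .075;.1208 -.2391 .0735 -.007 -.135 .075;.1208 -.2391 .0735 -.007 -.135 .075;.1208 -.2391 .0735 -.007 -.135 .075;.1208 -.2391 .0735 -.007 -.135 .075;.1208 -.2391 .0735 -.007 -.135 .075;.1208 -.2391 .0735 -.007 -.135 .075;.1208 -.2391 .0735 -.007 -.135 .075;.1208 -.2391 .0735 -.007 -.135 .075;.1208 -.2391 .0735 -.007 -.135 .075;.1208 -.2391 .0735 -.007 -.135 .075;.1208 -.2391 .0735 -.007 -.135 .075;.1208 -.2391 .0735 -.007 -.135 .075';python3 go.py 513 -304.5 48 90;python3 - <<'E'
from h import *
f=grab('side');a=f['pixels'][120:260,330:500]
g=grab('wrist');cv2.imwrite('pics/w8.png',np.hstack([cv2.resize(a,(437,360)),cv2.resize(g['pixels'],(360,360))]))
# lowest points of the token in side cloud
W=cloud(f);hsv=cv2.cvtColor(f['pixels'],cv2.COLOR_BGR2HSV)
m=(W[...,2]>.03)&(W[...,2]<.125)&(abs(W[...,0]-.513)<.03)&(abs(W[...,1]+.3045)<.03)
print(m.sum(),W[m].min(0),W[m].max(0))
for lo in (.08,.09,.1,.11):
    q=m&(abs(W[...,2]-lo)<.005);print(lo,q.sum(),W[q].mean(0) if q.any() else '')
E
```

```text
clock: 21.03
tool_pos: [0.513, -0.3034, 0.1293]
ee_rot: [-0.001, 1.0, -0.0, -0.001]
force: [0.4, -0.0, -0.2]
grip_width: 0.169
grasp_force: 39.3
delta [-0.0002 -0.001   0.0813] [-0.    -0.002  0.002] rows 2.0 at [ 0.513  -0.3034  0.1293] j [-0.67  0.39 -0.07  1.11 -0.   -0.68] w 0.169 21.0333
242 [ 0.49135837 -0.31858741  0.0906948 ] [ 0.5264451  -0.28295593  0.12477147]
0.08 0 
0.09 35 [ 0.50630873 -0.29073602  0.09269693]
0.1 129 [ 0.50727308 -0.29575942  0.09979376]
0.11 39 [ 0.50846188 -0.29750541  0.11012836]
```

View pics/w8.png

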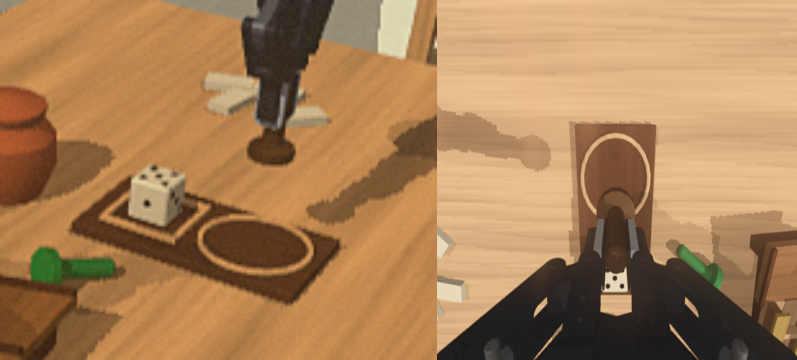

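The token hangs upright over the round bay, foot at (270,150) left and (617,203) right, its underside about 38 mm below the TCP. Lower gently.

```bash
python3 -m crank '-.001 -.001 .03 0 0 0;-.001 -.001 .055 0 0 0;-.001 -.001 .07 0 0 0;-.001 -.001 .076 0 0 0;-.001 -.001 .079 0 0 0;-.001 -.001 .0805 0 0 0;-.001 -.001 .0805 0 0 0;-.001 -.001 .0805 0 0 0'
```

```text
clock: 21.8
tool_pos: [0.5138, -0.3058, 0.0497]
ee_rot: [-0.0, 1.0, -0.001, -0.0]
force: [1.4, -0.1, -0.5]
grip_width: 0.173
grasp_force: 39.3
```

No contact yet, so I'll go down in 1 mm steps.

```bash
python3 -m crank '0 0 .001 0 0 0;0 0 .001 0 0 0;0 0 .001 0 0 0'; python3 -m crank '0 0 .001 0 0 0;0 0 .001 0 0 0;0 0 .001 0 0 0'
```

```text
clock: 22.05
tool_pos: [0.5134, -0.3056, 0.0481]
ee_rot: [-0.0, 1.0, -0.0, -0.001]
force: [0.3, -0.8, -0.1]
grip_width: 0.175
grasp_force: 39.3
clock: 22.3
tool_pos: [0.5135, -0.3058, 0.0478]
ee_rot: [-0.0, 1.0, -0.001, -0.001]
force: [-2.5, 1.8, 7.7]
grip_width: 0.172
grasp_force: 40.1
```

Contact (7.7 N). Release and retreat.

```bash
python3 -m crank '0 0 0 0 0 0;0 0 0 0 0 0;0 0 0 0 0 0;0 0 0 0 0 0;0 0 0 0 0 0' 0.45;python3 -m crank '0 0 -.02 0 0 0;0 0 -.05 0 0 0;0 0 -.09 0 0 0;0 0 -.13 0 0 0;0 0 -.17 0 0 0;0 0 -.17 0 0 0;0 0 -.17 0 0 0;0 0 -.17 0 0 0'; python3 - <<'E'
from h import *
g=grab('wrist');t=grab('top');cv2.imwrite('pics/f.png',np.hstack([cv2.resize(g['pixels'],(400,300)),cv2.resize(t['pixels'][190:330,100:540],None,fx=.909,fy=2.14)]))
W=cloud(g);Z=W[...,2];m=(Z>.066)&(Z<.085)&(abs(W[...,0]-.513)<.03)&(abs(W[...,1]+.305)<.03);print(m.sum(),cv2.minAreaRect((W[m][:,:2]*1000).astype(np.float32)),np.nanmedian(Z[m]))
W=cloud(t);Z=W[...,2]
for n,x,y,z in [('token',.513,-.305,.074),('large',.603,-.305,.046),('small',.6005,.2935,.034),('cart',.513,.315,.05)]:
    m=(abs(Z-z)<.007)&(abs(W[...,0]-x)<.035)&(abs(W[...,1]-y)<.035);print(n,m.sum(),cv2.minAreaRect((W[m][:,:2]*1000).astype(np.float32)),np.nanmedian(Z[m]))
E
```

```text
clock: 22.72
tool_pos: [0.5133, -0.3055, 0.0465]
ee_rot: [-0.0, 1.0, 0.0, -0.001]
force: [0.6, -0.4, 0.0]
grip_width: 0.45
grasp_force: 0.0
clock: 23.38
tool_pos: [0.5135, -0.3054, 0.2163]
ee_rot: [-0.0, 1.0, 0.0, -0.001]
force: [-0.4, -0.8, -0.7]
grip_width: 0.454
grasp_force: 0.0
291 ((510.7284851074219, -306.1953125), (15.249713897705078, 15.001737594604492), 40.79545974731445) 0.0728497295466356
token 77 ((512.2999877929688, -305.7791748046875), (15.8797607421875, 13.410923957824707), 89.37521362304688) 0.0720470258735515
large 435 ((603.517333984375, -304.5728759765625), (35.89871597290039, 36.25461959838867), 1.890760898590088) 0.04475192132631367
small 190 ((599.3322143554688, 294.1007080078125), (24.840015411376953, 23.830259323120117), 75.06246185302734) 0.033221995770495116
cart 445 ((512.5949096679688, 315.85687255859375), (26.9396915435791, 49.90656661987305), 75.43186950683594) 0.046751555816375245
```

View pics/f.png

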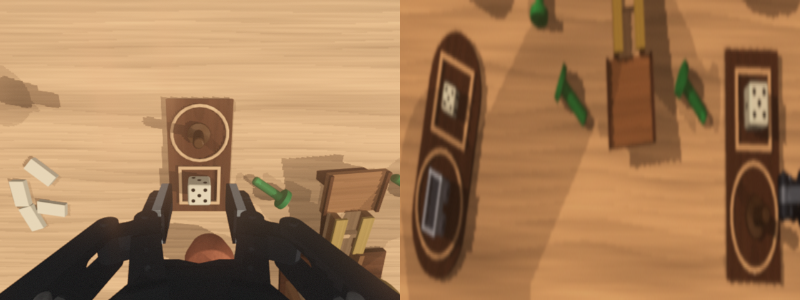

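All four pieces are in place: the token stands in the round bay (200,130) with the large die below it (200,190), and the small die and cart are in the round-ended tray (449,100 and 434,203). The top-camera centres are within 2 mm of the bay centres.

```bash
python3 -c "
from workcell import sign_off; print(sign_off())"
```

```text
the job is handed in; nothing more can be done
None
```

I handed the job in at about 23 s on the robot clock: both kits are made up with every piece within about 2 mm of its bay centre in the last camera check, the horn token slid clear of the rails before lifting, and the jar and dice cup never touched (the hand-in returned no verdict).

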